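# Push the drill-bit case through the gap onto its cork pad

### The arm

A 6-joint arm with a two-finger parallel gripper is mounted at the origin on the work surface. World frame = base frame: x ahead of the robot, y to its left, z up, the work surface at z = 0. Lengths are in m, angles in rad, forces in N, time in s.
With the tool pointing down it reaches from about 0.3 to 0.875 m from the base axis. Payload 6.4 kg.
Tool frame: the origin (TCP) lies on the centre line of the jaws, within the pads' length; the fingertips stand 25 mm ahead of it and the grasp point (between the pads) lies 6 mm ahead of it (ctrl.tips_ahead is the z of the fingertips in the tool frame, in m); z points along the fingers, x is the direction in which the jaws open and shut, and the axes are right-handed (so a half turn about z gives the same grasp; the last joint's range is limited). The gripper opens to 85 mm and grips with 20 to 120 N. Pads are 22 mm wide; open, the fingers measure 114 mm over their backs; the gripper's body (76 mm by 85 mm) begins 54 mm behind the grasp point. The pads swing forward as they close: fully open they stand 13 mm farther back than shut.
Start: joints at [1.105, 0.181, 1.607, -0, 1.354, -0.206], TCP at [0.148, 0.556, 0.256] pointing down, gripper open.
Joint ranges: [-2.99, 2.99], [-0.89, 2.07], [0.3, 2.58], [-1.14, 4.28], [0, 2.63], [-3.12, 3.12]. Speed limits (rad/s): [2.57, 2.57, 3.01, 3.14, 3.14, 3.14].

### API

Orientations are given as a unit quaternion [w, x, y, z].
In Python, from bench import ctrl gives the robot as it stands.
- The arm moves only by the shell command python3 -m pendant 'ROWS'. ROWS is JSON, a list that holds one entry, the list of rows, each a list of 7 numbers: the shift along the tool's x, y, z in m, then the turn, a rotation vector about the tool's x, y, z in rad, then the closure, from -1 (fully open) to 1 (shut). A call has 1 to 10 rows; each row shifts and turns the commanded pose from where the row before left it, along the tool's axes as they then stand; what a row does not reach is not made up. A row lasts 1/10 s, in which the tool goes at most 50 mm and 8.59 degrees, less where a joint would pass 70% of its speed; a pose out of reach is approached as far as the arm can. A call with a gripper value outside its range is refused whole. The fingers move at their own pace and stop on an object; the grip force is fixed at half the most. Time passes only in rows, so rows that do not move let the fingers close. It gives the time, the measured TCP pose, the force and the opening at its end, in the units of the state.
- ctrl.get_obs(): the state, without advancing time (a new reading comes with each control period).
- ctrl.camera(name): name is "side" or "top" or "wrist"; returns (picture, depth): 384x512x3 uint8, red, green, blue; 384x512 float32, m along the optical axis (not along the pixel's ray), 0 where there is no reading.
- ctrl.calibration(name): a dict with "fov_y" (degrees; the focal length in pixels is half the picture's height over the tangent of half this angle, whatever the lens; pixels are square), "cx", "cy" (the principal point, pixels), "camera_from_world" (4x4, takes a point from world to camera coordinates). Camera axes: x right, y down, z forward; pixel columns grow to the right and rows downward; lengths in m; the calibration is good to about 2 mm. A picture is of the moment at which its call begins: read the wrist's pose just before it. calibration takes no time and is no camera call; for the wrist camera it gives the pose at the moment of the call.
- ctrl.hand_in(): hands the job in, once; it reports no verdict.
The state is a dict: "time_s": time; "q": joint angles; "dq": joint speeds; "joint_efforts": joint torques, N m; "eef_pos": TCP position; "eef_rot": TCP orientation; "wrist_force": force on the tool from outside, world axes, zero at the start; "torque": the same for the moment, N m; "opening": opening from 0.0 (shut) to 1.0 (fully open).
Only numpy, scipy, OpenCV 4.12 (cv2) and the standard library are available. Lean on these libraries where they do the work, as an engineer would, in place of code of your own. Each camera call takes 0.05 s, during which the arm holds its last target.

### The job

With the fingertips or the outside of the fingers only, push the green drill-bit case along the countertop, through the narrow gap between the clear caddy and the beech block, until the whole case lies on the cork pad beyond them; then move the hand clear. The case stays flat on the counter all the way: do not pick it up, carry it or tip it. Leave the dowels, the hinge and the hex key where they are.

Things in the scene. Friction and masses are not known exactly. Their poses are not given: they have to be found in the camera images.
- case: flat green plastic drill-bit case, loose, 90 mm (its x) by 120 mm (its y) by 32 mm high, edges rounded 4 mm, about 0.25 to 0.5 kg, slides on the counter with ordinary friction. Origin: centre of its underside. It starts on the +y (robot's left) side of the gap, beside the gap's middle line by up to 35 mm and turned up to 0.35 rad from it, and goes through lengthwise, along its y axis, either end first. A thin dark seam runs round it.
- case_corner0 (a point): corner of the case at (-45,-60) mm in the case's x, y, at half its height (16 mm)
- case_corner1 (a point): corner of the case at (+45,-60) mm in the case's x, y, at half its height (16 mm)
- case_corner2 (a point): corner of the case at (+45,+60) mm in the case's x, y, at half its height (16 mm)
- case_corner3 (a point): corner of the case at (-45,+60) mm in the case's x, y, at half its height (16 mm)
- caddy: clear acrylic caddy with a sliding lid, steel screws inside, fixed to the counter, 90 mm (x) by 60 mm (y) by 48 mm high, a low 4 mm tab screwed down at its +x side. Origin: centre of its underside. Its -x face is one side of the gap. The gap runs along the caddy's y axis; the way through for the case is towards the caddy's -y (roughly the robot's right, turned up to 0.2 rad).
- caddy_gap (a point): middle of the caddy's face on the gap, 20 mm above the counter
- block: beech block, fixed to the counter, 60 by 60 by 45 mm high, parallel to the caddy and on its -x side (nearer the robot). Origin: centre of its underside. The gap between its +x face and the caddy is 95 to 98 mm wide, 60 mm long.
- block_gap (a point): middle of the block's face on the gap, 20 mm above the counter; halfway between it and caddy_gap is the middle of the gap
- pad: cork pad let into the counter level with it (no edge to catch on), 130 mm (its x) by 170 mm (its y), axes parallel to the caddy's, in line with the gap within 1.5 mm and starting 15 mm past its far end. Origin: its centre.
- dowel_a: loose beech dowel standing upright, 24 mm across, 50 mm high, beyond the case's starting place; origin at its underside; leave alone
- dowel_b: loose beech dowel standing upright, 24 mm across, 50 mm high, beyond the pad; origin at its underside; leave alone
- hinge: loose stainless steel hinge lying open and flat, 63 mm (x) by 70 mm (y), 8 mm high at the knuckle, on the robot's side of the pad; origin: centre of its underside; leave alone
- hex_key: loose chunky black hex key lying flat, L-shaped, 100 mm long leg along its x and 42 mm short leg, 10 mm thick, beyond the pad; origin on the counter near the middle of the L; leave alone
Things that resemble listed ones, but are neither listed nor needed, are in the scene too. What is meant by the caddy is not blue, and is the smaller of those in its own colour. Of the things that look like the case, the smaller one is meant.

How it is judged:
By the outcome, as a careful person would: the job done as asked, in the order asked, and still so for the second after the job is handed in, with the robot touching nothing.
It also fails if it takes over 72 s, if anything falls off the work surface, if the arm or the gripper's body presses on something with over 40 N, if the wrist force passes 120 N, or if a joint passes its speed limit or range.

## Working session

There is one attempt and no reset: what is moved stays moved. The work goes in short steps, Python scripts to look and compute and a shell command to move; the robot and the scene stay as the last step left them, time stands still between calls to the robot, and variables do not carry over. Pictures are saved under pics/ and viewed, and the job is handed in when it is done.

```bash
mkdir -p pics; ls; python3 - <<'E'
from bench import ctrl
import cv2,numpy as np
for n in("top","side"):
    p,d=ctrl.camera(n);cv2.imwrite(f"pics/{n}0.png",p[:,:,::-1]);np.savez(f"{n}0.npz",p=p,d=d)
    c=ctrl.calibration(n);print(n,c)
o=ctrl.get_obs();print(o)
E
```

```text
pics
top {'fov_y': 55.14016489628027, 'cx': 249.9477743356874, 'cy': 194.5546694995365, 'camera_from_world': array([[-0.00981124, -0.99994978,  0.00204496,  0.07489294],
       [-0.99516968,  0.00956453, -0.09770275,  0.5976344 ],
       [ 0.09767829, -0.00299367, -0.99521354,  1.05708157],
       [ 0.        ,  0.        ,  0.        ,  1.        ]])}
side {'fov_y': 46.087352043522124, 'cx': 255.58650638612272, 'cy': 195.22267757622308, 'camera_from_world': array([[ 0.78814585, -0.61534424, -0.01332584, -0.41356175],
       [-0.44461233, -0.55423025, -0.70366804,  0.33895317],
       [ 0.4256125 ,  0.56051788, -0.71040391,  0.75292222],
       [ 0.        ,  0.        ,  0.        ,  1.        ]])}
{'time_s': 0.1, 'q': array([ 1.10470234e+00,  1.81468814e-01,  1.60789371e+00,  1.21969547e-05,
        1.35382155e+00, -2.06305452e-01]), 'dq': array([-0.00034873, -0.00085876, -0.00280005,  0.00096667,  0.0013278 ,
        0.00174802]), 'joint_efforts': array([ 6.04331453e-04, -4.45879626e+01, -3.52241600e+01, -3.91075591e-04,
        4.20192664e-03,  2.27016805e-06]), 'eef_pos': array([0.14747696, 0.55529364, 0.25547997]), 'eef_rot': array([ 3.40166485e-04,  7.92741426e-01,  6.09557543e-01, -7.19353930e-04]), 'wrist_force': array([-0.76124899, -0.73668855, -0.88697723]), 'torque': array([-5.87892149e-03, -3.29472112e-06, -3.14695922e-02]), 'opening': 0.9981940003230717}
```

View pics/top0.png

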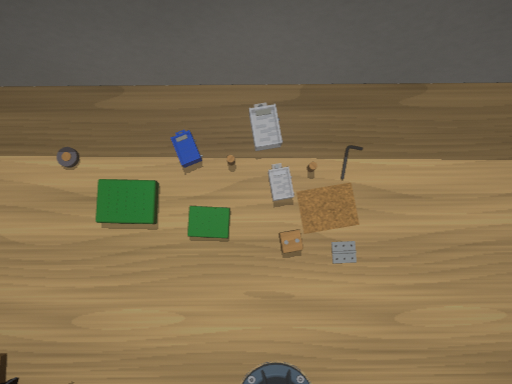

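View pics/side0.png

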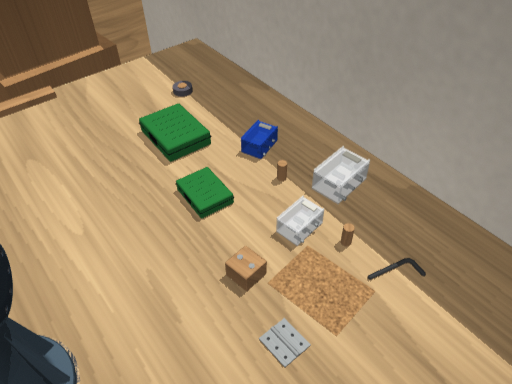

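The top view shows two green cases: a large one at (127,202) and a small one at (209,222). The small one is meant. There are two clear caddies, a large one at (266,127) and a small one at (281,184), plus a blue one at (187,148). The small clear one is meant. The block is at (291,241), the pad at (328,208), the hinge at (344,252), the dowels at (231,160) and (312,167), and the hex key near (348,160). Next I'll enlarge a crop to confirm these and measure.

```bash
cat > h.py <<'E'
import numpy as np,cv2
from bench import ctrl
def cam(n):
    c=ctrl.calibration(n);f=192/np.tan(np.radians(c['fov_y']/2));return f,c['cx'],c['cy'],c['camera_from_world']
def toplane(n,uv,z,C=None):
    f,cx,cy,T=C or cam(n);uv=np.atleast_2d(np.asarray(uv,float))
    R,t=T[:3,:3],T[:3,3];o=-R.T@t
    r=np.c_[(uv[:,0]-cx)/f,(uv[:,1]-cy)/f,np.ones(len(uv))]@R
    return o+r*((z-o[2])/r[:,2])[:,None]
def cloud(n,d,C=None):
    f,cx,cy,T=C or cam(n);v,u=np.indices(d.shape)
    P=np.stack([(u-cx)/f*d,(v-cy)/f*d,d],-1)
    return (P-T[:3,3])@T[:3,:3]
def rect(pts):
    return cv2.minAreaRect((np.asarray(pts)[:,:2]*1000).astype(np.float32))
E
python3 - <<'E'
from h import *
for n in("top","side"):
    z=np.load(n+"0.npz");p,d=z['p'],z['d'];W=cloud(n,d)
    hsv=cv2.cvtColor(p,cv2.COLOR_RGB2HSV)
    g=((hsv[...,0]>45)&(hsv[...,0]<80)&(hsv[...,1]>120)&(d>0)).astype(np.uint8)
    k,l,s,c=cv2.connectedComponentsWithStats(g)
    for i in range(1,k):
        if s[i,4]<100: continue
        m=(l==i);P=W[m];zt=np.median(P[:,2]);print(n,'green',c[i],s[i,4],'z',np.percentile(P[:,2],[5,50,95]))
        top=P[P[:,2]>0.027];print(rect(top), top.mean(0))
    print(n,'height map bits')
    if n=="top":
        hm=((W[...,2]>0.02)&(d>0)).astype(np.uint8)
        k,l,s,c=cv2.connectedComponentsWithStats(hm)
        for i in range(1,k):
            if 20<s[i,4]<5000: 
                P=W[l==i];print(c[i].round(),s[i,4],P.mean(0).round(3),P[:,2].max().round(3),rect(P))
p=np.load("top0.npz")['p'][110:280,170:380]
cv2.imwrite("pics/crop0.png",cv2.resize(p[:,:,::-1],None,fx=3.5,fy=3.5,interpolation=cv2.INTER_CUBIC))
E
```

```text
top green [125.71331467 201.06037585] 2501 z [0.04139952 0.04518164 0.04858481]
((582.12353515625, 431.2658386230469), (168.1056671142578, 126.63269805908203), 87.83650970458984) [0.58137789 0.42999095 0.0451109 ]
top green [208.36191261 221.76586974] 1213 z [0.02815232 0.03154797 0.03489443]
((519.9061889648438, 191.7873077392578), (116.35847473144531, 88.21984100341797), 86.43716430664062) [0.51956329 0.19202559 0.03165811]
top height map bits
[184.   1.] 1338 [1.206 0.267 0.028] 0.043 ((1205.71875, 152.5887451171875), (1385.556396484375, 8.198334693908691), 89.92266082763672)
[460.   0.] 43 [ 1.205 -0.597  0.023] 0.027 ((1205.0142822265625, -598.8485717773438), (5.028890132904053, 100.1584243774414), 0.6476659178733826)
[265. 126.] 1157 [0.796 0.024 0.057] 0.069 ((800.4475708007812, 20.901874542236328), (119.96788024902344, 85.16675567626953), 8.808024406433105)
[185. 148.] 666 [0.737 0.259 0.044] 0.053 ((739.459228515625, 257.7388000488281), (91.16922760009766, 65.33201599121094), 21.81922721862793)
[ 66. 156.] 170 [0.72  0.62  0.022] 0.027 ((720.8071899414062, 620.23193359375), 
[... 1103 characters left out ...]
08 ((79.23487854003906, 2.300933837890625), (32.91606140136719, 93.03733825683594), 0.4883120357990265)
[ 11. 381.] 70 [0.167 0.602 0.26 ] 0.291 ((117.79175567626953, 685.5359497070312), (18.632896423339844, 211.4349822998047), 30.079193115234375)
side green [175.06965174 131.27321725] 2412 z [0.01513674 0.04494222 0.04783049]
((579.2782592773438, 428.09161376953125), (172.9855499267578, 128.57568359375), 87.17261505126953) [0.57465734 0.415191   0.04406991]
side green [204.62462281 191.52263126] 1657 z [0.013837   0.03179359 0.03440083]
((517.7587280273438, 189.2386016845703), (121.55604553222656, 89.79093170166016), 87.66156768798828) [0.51586243 0.18521538 0.03207602]
side height map bits
```

View pics/crop0.png

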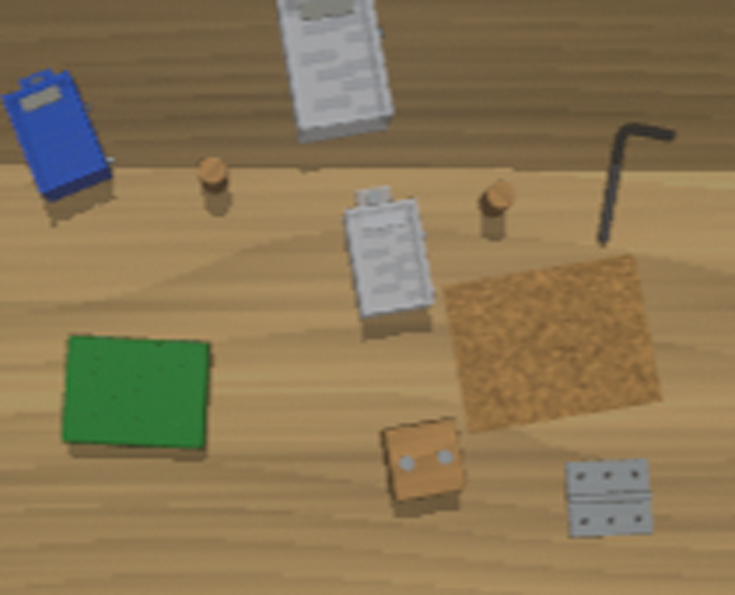

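The crop confirms the picks. The small green case measures about 90×120 mm with its top at z≈0.032. The small clear caddy is 90×60, its tab is on the far side, and it sits opposite the block. The gap comes out at about 96 mm, turned +0.15 rad. Next I'll move the hand to behind the case's +y end, staying high.

```bash
python3 -m pendant '[[[-0.0166,0.0434,0,0,0,0,0],[-0.0166,0.0434,0,0,0,0,0],[-0.0166,0.0434,0,0,0,0,0],[-0.0166,0.0434,0,0,0,0,0],[-0.0166,0.0434,0,0,0,0,0],[-0.0166,0.0434,0,0,0,0,0],[-0.0166,0.0434,0,0,0,0,0],[-0.0166,0.0434,0,0,0,0,0],[-0.0166,0.0434,0,0,0,0,0],[-0.0166,0.0434,0,0,0,0,0]]]'
python3 -m pendant '[[[0,0,0,0,0,0.136,0],[0,0,0,0,0,0.136,0],[0,0,0,0,0,0.136,0],[0,0,0,0,0,0.136,0],[0,0,0,0,0,0.136,0],[0,0,0,0,0,0.136,0],[0,0,0,0,0,0.136,0],[0,0,0,0,0,0.136,0],[0,0,0,0,0,0.136,0],[0,0,0,0,0,0.136,0]]]'
python3 - <<'E'
from h import *
from scipy.spatial.transform import Rotation as R
o=ctrl.get_obs();q=o['eef_rot'];M=R.from_quat([q[1],q[2],q[3],q[0]]).as_matrix()
print(o['time_s'],o['eef_pos'],M.round(3),np.degrees(np.arctan2(M[1,0],M[0,0])),o['opening'],ctrl.tips_ahead,o['q'])
C=cam("wrist");p,d=ctrl.camera("wrist");np.savez("w0.npz",p=p,d=d);cv2.imwrite("pics/w0.png",p[:,:,::-1]);print(C)
E
```

```text
time_s: 1.1
eef_pos: [0.5256, 0.2824, 0.2559]
eef_rot: [-0.0, 0.793, 0.609, -0.0]
wrist_force: [1.3, 0.2, -0.1]
opening: 0.502
time_s: 2.1
eef_pos: [0.5242, 0.2837, 0.2557]
eef_rot: [0.0, 1.0, -0.027, -0.001]
wrist_force: [-0.1, -0.2, -0.1]
opening: 0.5
2.1 [0.52418424 0.28371486 0.25570829] [[ 0.999 -0.055 -0.001]
 [-0.055 -0.999 -0.   ]
 [-0.001  0.    -1.   ]] -3.128274932354942 0.5003488684627037 0.025 [2.97144011e-01 2.28205991e-01 1.55208927e+00 1.84432601e-05
 1.36239156e+00 3.51738697e-01]
(np.float64(315.7901740617613), 255.3382260365403, 188.3334037884238, array([[ 0.99849942, -0.05470934, -0.00240717, -0.50725666],
       [-0.05216305, -0.96356916,  0.26232327,  0.26609568],
       [-0.01667101, -0.26180407, -0.96497705,  0.45924305],
       [ 0.        ,  0.        ,  0.        ,  1.        ]]))
```

```bash
ls pics
```

```text
crop0.png
side0.png
top0.png
w0.png
```

View pics/w0.png

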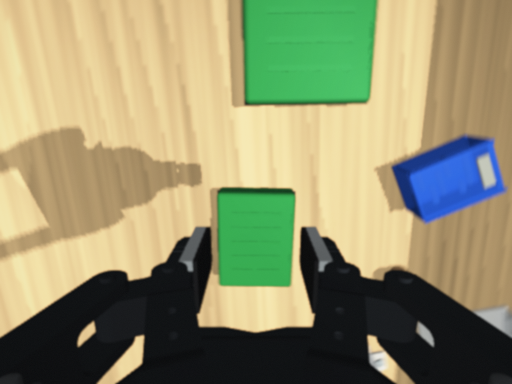

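```bash
python3 - <<'E'
from h import *
p,d=(np.load("w0.npz")[k] for k in 'pd')
C=cam("wrist");W=cloud("wrist",d,C)
hsv=cv2.cvtColor(p,cv2.COLOR_RGB2HSV)
g=((hsv[...,0]>45)&(hsv[...,0]<80)&(hsv[...,1]>120)&(d>0)).astype(np.uint8)
k,l,s,c=cv2.connectedComponentsWithStats(g)
for i in range(1,k):
    if s[i,4]<300: continue
    P=W[l==i];print(c[i],s[i],np.percentile(P[:,2],[5,50,95]),rect(P[P[:,2]>.01]),rect(P[P[:,2]>.028]))
h=((W[...,2]>0.035)&(W[...,2]<.06)&(d>0)).astype(np.uint8)
k,l,s,c=cv2.connectedComponentsWithStats(h)
for i in range(1,k):
    if s[i,4]>100: P=W[l==i];print(c[i].round(),s[i],P.mean(0).round(3),rect(P))
E
```

```text
[307.7525372   50.40061045] [  243     0   133   104 13105] [0.04278645 0.04430837 0.04569859] ((581.35791015625, 391.89984130859375), (93.0790023803711, 123.79078674316406), 87.12944030761719) ((581.35791015625, 391.89984130859375), (93.0790023803711, 123.79078674316406), 87.12944030761719)
[255.03404436 236.23661534] [ 218  189   77   97 7079] [0.02741258 0.03086438 0.03210067] ((517.1272583007812, 192.3086700439453), (118.30659484863281, 87.65130615234375), 85.43803405761719) ((517.8163452148438, 192.0195770263672), (117.76612854003906, 86.75162506103516), 85.93020629882812)
[307.  51.] [  240     0   137   105 13520] [0.58  0.393 0.044] ((580.7244262695312, 393.03619384765625), (96.21231842041016, 128.95053100585938), 87.71306610107422)
[456. 179.] [ 405  136  103   86 5135] [0.737 0.257 0.044] ((738.2098388671875, 256.0077819824219), (91.14226531982422, 61.381919860839844), 21.582475662231445)
[506. 329.] [496 324  16  13 112] [0.819 0.062 0.042] ((820.6070556640625, 62.04236602783203), (18.214248657226562, 2.705828905105591), 7.127180576324463)
```

The wrist view shows the small case between the fingers at (255,236), with its top at z≈0.031. I'll move over the pad side to see the gap and its approach from the wrist camera.

```bash
python3 -m pendant '[[[0,0.037,0,0,0,0,0],[0,0.037,0,0,0,0,0],[0,0.037,0,0,0,0,0],[0,0.037,0,0,0,0,0],[0,0.037,0,0,0,0,0],[0,0.037,0,0,0,0,0],[0,0.037,0,0,0,0,0],[0,0.037,0,0,0,0,0],[0,0.037,0,0,0,0,0],[0,0.037,0,0,0,0,0]]]'
cat > meas.py <<'E'
from h import *
import sys
from scipy.spatial.transform import Rotation as R
def hand():
    o=ctrl.get_obs();q=o['eef_rot'];M=R.from_quat([q[1],q[2],q[3],q[0]]).as_matrix()
    print('t',round(o['time_s'],2),'tcp',o['eef_pos'].round(4),'yaw',np.degrees(np.arctan2(M[1,0],M[0,0])).round(2),'F',o['wrist_force'].round(1),'open',round(o['opening'],3))
    return o,M
def shot(n,name):
    C=cam(n);p,d=ctrl.camera(n);np.savez(name+".npz",p=p,d=d,T=C[3]);cv2.imwrite(f"pics/{name}.png",p[:,:,::-1]);return p,d,C
E
python3 - <<'E'
from meas import *
hand();p,d,C=shot("wrist","w1")
p2,d2,C2=shot("top","t1")
W=cloud("wrist",d,C)
h=((W[...,2]>0.025)&(W[...,2]<.06)&(d>0)).astype(np.uint8)
k,l,s,c=cv2.connectedComponentsWithStats(h)
for i in range(1,k):
    if s[i,4]>100: P=W[l==i];print(c[i].round(),s[i],P.mean(0).round(3),rect(P))
E
```

```text
time_s: 3.15
eef_pos: [0.5059, -0.0871, 0.2561]
eef_rot: [-0.0, 1.0, -0.023, -0.0]
wrist_force: [0.7, -0.2, -0.3]
opening: 0.499
t 3.15 tcp [ 0.5059 -0.0871  0.2561] yaw -2.65 F [ 0.7 -0.2 -0.3] open 0.499
[496.  53.] [ 480    6   32   91 2569] [0.742 0.013 0.045] ((743.8973999023438, 12.14938735961914), (8.26845645904541, 78.5339126586914), 9.3460111618042)
[375.  98.] [ 325   57  101   81 5863] [ 0.629 -0.023  0.044] ((630.4332275390625, -23.520336151123047), (90.57957458496094, 60.02948760986328), 9.03704833984375)
[212. 132.] [ 177   99   69   68 3401] [ 0.462 -0.049  0.044] ((461.35888671875, -50.41901397705078), (60.13711929321289, 60.011775970458984), 9.022521018981934)
[416. 185.] [401 173  31  26 594] [ 0.677 -0.116  0.044] ((679.4850463867188, -117.309326171875), (22.593961715698242, 23.27294921875), 8.96501636505127)
```

View pics/w1.png

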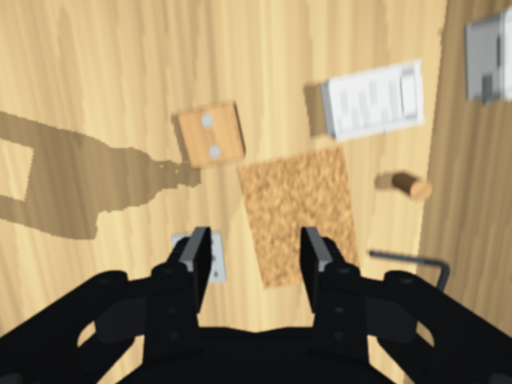

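The wrist view shows the block at (212,132), the caddy at (375,98) and the pad at (300,215). It agrees with the top camera to about 3 mm: gap 96.1 mm, axis 9.03°. The middle line is at u=526 mm and the case sits about 15 mm to its +x side, turned about −12.5° from it. I'll go back behind the case and descend.

```bash
python3 -m pendant '[[[0,-0.0366,0,0,0,0,0],[0,-0.0366,0,0,0,0,0],[0,-0.0366,0,0,0,0,0],[0,-0.0366,0,0,0,0,0],[0,-0.0366,0,0,0,0,0],[0,-0.0366,0,0,0,0,0],[0,-0.0366,0,0,0,0,0],[0,-0.0366,0,0,0,0,0],[0,-0.0366,0,0,0,0,0],[0,-0.0366,0,0,0,0,0]]]'
python3 -m pendant '[[[0,0,0.025,0,0,0,0],[0,0,0.025,0,0,0,0],[0,0,0.025,0,0,0,0],[0,0,0.025,0,0,0,0],[0,0,0.025,0,0,0,0],[0,0,0.025,0,0,0,0],[0,0,0,0,0,0,0]]]'
python3 - <<'E'
from meas import *
hand();p,d,C=shot("wrist","w2")
p,d,C=shot("side","s2");p,d,C=shot("top","t2")
E
```

```text
time_s: 4.25
eef_pos: [0.5235, 0.2821, 0.256]
eef_rot: [-0.0, 1.0, -0.023, -0.0]
wrist_force: [0.2, -0.3, 0.3]
opening: 0.498
time_s: 4.95
eef_pos: [0.5208, 0.2796, 0.1022]
eef_rot: [0.001, 1.0, -0.023, -0.004]
wrist_force: [-0.2, -0.5, 0.3]
opening: 0.499
t 4.95 tcp [0.5208 0.2796 0.1022] yaw -2.68 F [-0.2 -0.5  0.3] open 0.499
```

View pics/w2.png

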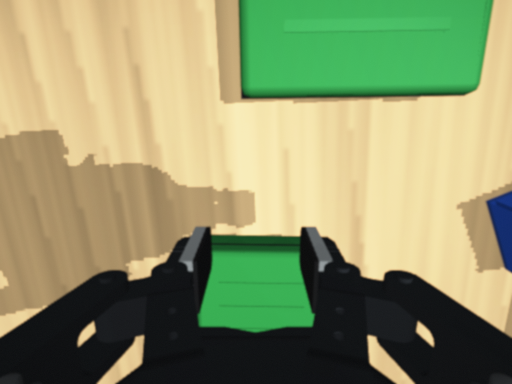

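View pics/s2.png

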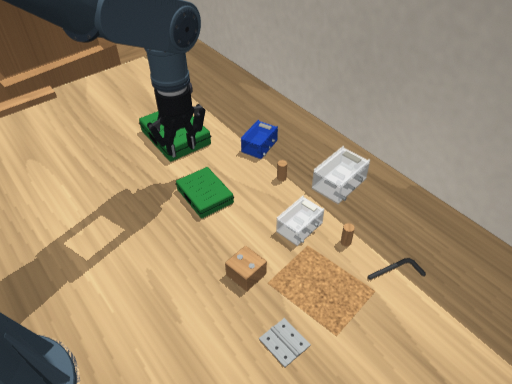

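The case's rear edge at row 240 is centred between the fingers, and the hand stands clear of both green cases. I'll descend.

```bash
python3 -m pendant '[[[0.001,0,0.016,0,0,0,0],[0.001,0,0.016,0,0,0,0],[0,0,0.016,0,0,0,0],[0,0,0.016,0,0,0,0],[0,0,0.002,0,0,0,0],[0,0,0,0,0,0,0]]]'
python3 - <<'E'
from meas import *
hand();p,d,C=shot("side","s3");shot("wrist","w3")
cv2.imwrite("pics/s3c.png",cv2.resize(p[90:230,110:270,::-1],None,fx=4,fy=4,interpolation=cv2.INTER_CUBIC))
E
```

```text
time_s: 5.7
eef_pos: [0.5256, 0.2794, 0.039]
eef_rot: [0.0, 1.0, -0.025, -0.001]
wrist_force: [0.8, 0.1, 0.7]
opening: 0.498
t 5.7 tcp [0.5256 0.2794 0.039 ] yaw -2.81 F [0.8 0.1 0.7] open 0.498
```

View pics/s3c.png

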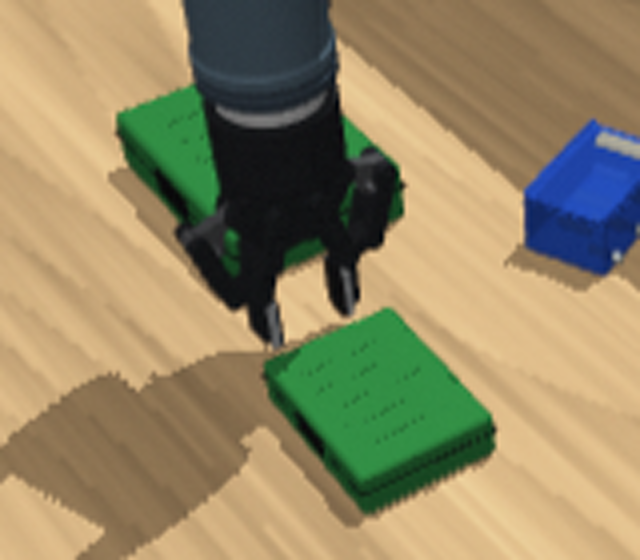

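The fingertips are behind the rear face, clear of it, and near the counter. I'll start pushing gently.

```bash
python3 -m pendant '[[[0,0.005,0,0,0,0,0],[0,0.005,0,0,0,0,0],[0,0.005,0,0,0,0,0],[0,0.005,0,0,0,0,0],[0,0.005,0,0,0,0,0],[0,0.005,0,0,0,0,0],[0,0.005,0,0,0,0,0],[0,0.005,0,0,0,0,0],[0,0,0,0,0,0,0]]]'
cat > case.py <<'E'
from meas import *
import sys
th=np.radians(9.03);U=np.array([np.cos(th),np.sin(th)]);V=np.array([-np.sin(th),np.cos(th)])
u0,v0=526.2,-122.0
tag=sys.argv[1]
o,M=hand();e=o['eef_pos'][:2]*1000
print('tcp gap frame',(e@U-u0).round(1),(e@V-v0).round(1))
for n in ("top","side"):
    p,d,C=shot(n,n[0]+tag);W=cloud(n,d,C);hsv=cv2.cvtColor(p,cv2.COLOR_RGB2HSV)
    g=((hsv[...,0]>45)&(hsv[...,0]<80)&(hsv[...,1]>100)&(d>0)&(W[...,2]>.024)&(W[...,2]<.038)&(W[...,1]<.30)).astype(np.uint8)
    k,l,s,c=cv2.connectedComponentsWithStats(g);i=1+np.argmax(s[1:,4])
    P=W[l==i];r=rect(P);(x,y),(w,h),a=r
    ang=a if w>h else a+90
    cc=np.array([x,y]);print(n,'area',s[i,4],'c',cc.round(1),'size',round(w),round(h),'yaw rel gap',round(ang-90-9.03,2),'gap frame',(cc@U-u0).round(1),(cc@V-v0).round(1))
    # ends in gap frame
    G=np.c_[P[:,:2]*1000@U-u0,P[:,:2]*1000@V-v0]; print('  extents u',np.percentile(G[:,0],[.5,99.5]).round(1),'v',np.percentile(G[:,1],[.5,99.5]).round(1))
E
python3 case.py 4
```

```text
time_s: 6.7
eef_pos: [0.5245, 0.239, 0.0404]
eef_rot: [0.0, 1.0, -0.025, 0.0]
wrist_force: [-0.2, -0.2, 0.5]
opening: 0.504
t 6.7 tcp [0.5245 0.239  0.0404] yaw -2.83 F [-0.2 -0.2  0.5] open 0.504
tcp gap frame 29.3 275.7
top area 1019 c [520.1 162.5] size 104 91 yaw rel gap -9.65 gap frame 13.0 200.8
  extents u [-37.5  61.2] v [145.8 247.6]
side area 1499 c [517.7 168.2] size 126 91 yaw rel gap -12.6 gap frame 11.5 206.9
  extents u [-41.9  60.6] v [140.4 267.6]
```

The case has moved about 24 mm, square on both fingers. From here I'll steer an arc: push 5 mm per row and turn about the case's centre.

```bash
python3 -m pendant '[[[-0.0008,0.005,0.001,0,0,-0.0104,0],[-0.0008,0.005,0.001,0,0,-0.0104,0],[-0.0008,0.005,0.001,0,0,-0.0104,0],[-0.0008,0.005,0.001,0,0,-0.0104,0],[-0.0008,0.005,0,0,0,-0.0104,0],[-0.0008,0.005,0,0,0,-0.0104,0],[-0.0008,0.005,0,0,0,-0.0104,0],[-0.0008,0.005,0,0,0,-0.0104,0],[-0.0008,0.005,0,0,0,-0.0104,0],[0,0,0,0,0,0,0]]]'
python3 case.py 5
```

```text
time_s: 7.8
eef_pos: [0.5166, 0.194, 0.0362]
eef_rot: [0.0, 1.0, 0.022, -0.0]
wrist_force: [0.5, 1.2, 1.3]
opening: 0.497
t 7.8 tcp [0.5166 0.194  0.0362] yaw 2.57 F [0.5 1.2 1.3] open 0.497
tcp gap frame 14.5 232.5
top area 884 c [519.6 108.8] size 89 87 yaw rel gap -96.46 gap frame 4.1 147.9
  extents u [-41.8  50.7] v [102.5 192.5]
side area 1614 c [517.4 123.8] size 92 127 yaw rel gap -7.2 gap frame 4.2 163.0
  extents u [-45.1  49.9] v [ 97.8 221. ]
```

```bash
python3 -m pendant '[[[-0.0008,0.005,0,0,0,-0.0104,0],[-0.0008,0.005,0,0,0,-0.0104,0],[-0.0008,0.005,0,0,0,-0.0104,0],[-0.0008,0.005,0,0,0,-0.0104,0],[-0.0008,0.005,0,0,0,-0.0104,0],[-0.0008,0.005,0,0,0,-0.0104,0],[-0.0008,0.005,0,0,0,-0.0104,0],[-0.0008,0.005,0,0,0,-0.0104,0],[-0.0008,0.005,0,0,0,-0.0104,0],[0,0,0,0,0,-0.0104,0]]]'
python3 case.py 6
python3 - <<'E'
import cv2
p=cv2.imread('pics/t6.png');cv2.imwrite('pics/t6c.png',cv2.resize(p[130:290,190:370],None,fx=3.5,fy=3.5,interpolation=cv2.INTER_CUBIC))
p=cv2.imread('pics/s6.png');cv2.imwrite('pics/s6c.png',cv2.resize(p[130:330,170:380],None,fx=3,fy=3,interpolation=cv2.INTER_CUBIC))
E
```

```text
time_s: 8.9
eef_pos: [0.5136, 0.1486, 0.0364]
eef_rot: [0.0, 0.997, 0.074, 0.0]
wrist_force: [0.4, 0.5, -0.8]
opening: 0.501
t 8.9 tcp [0.5136 0.1486 0.0364] yaw 8.53 F [ 0.4  0.5 -0.8] open 0.501
tcp gap frame 4.4 188.2
top area 715 c [525.7  57.1] size 89 74 yaw rel gap -90.82 gap frame 2.0 95.9
  extents u [-41.7  45.6] v [ 59.4 131.5]
side area 1736 c [520.4  78.5] size 92 126 yaw rel gap -0.76 gap frame 0.1 117.8
  extents u [-45.   44.5] v [ 55.2 174. ]
```

View pics/t6c.png

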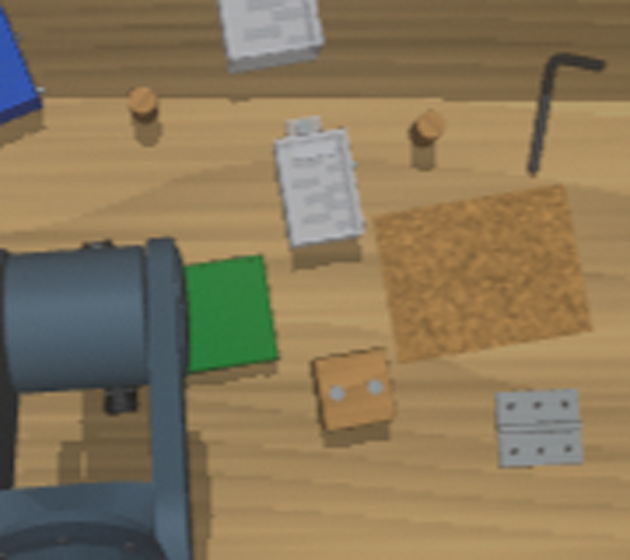

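View pics/s6c.png

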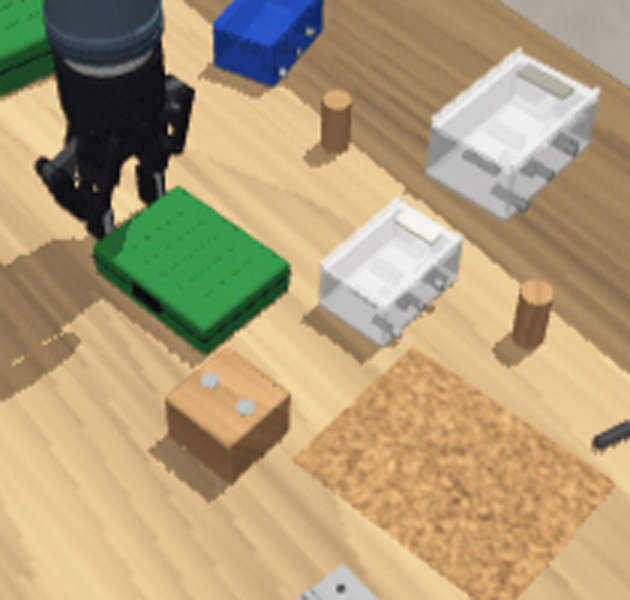

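The case is now nearly square to the gap and centred. I'll check the block and caddy in these same two cameras, so the lateral offset is relative to each one.

```bash
cat > rel.py <<'E'
from meas import *
import sys
th=np.radians(9.03);U=np.array([np.cos(th),np.sin(th)]);V=np.array([-np.sin(th),np.cos(th)])
u0,v0=526.2,-122.0
tag=sys.argv[1]
for n in("top","side"):
    z=np.load(n[0]+tag+".npz");p,d=z['p'],z['d'];W=cloud(n,d);hsv=cv2.cvtColor(p,cv2.COLOR_RGB2HSV)
    G=np.stack([W[...,:2]*1000@U-u0,W[...,:2]*1000@V-v0],-1)
    near=(np.abs(G[...,1])<26)&(np.abs(G[...,0])<160)&(W[...,2]>.036)&(W[...,2]<.053)&(d>0)
    green=(hsv[...,0]>45)&(hsv[...,0]<80)&(hsv[...,1]>100)&(d>0)&(W[...,2]<.036)&(W[...,2]>.024)&(G[...,1]<240)
    # per v band edges
    b=[];c=[]
    for v in np.arange(-20,20,5):
        m=near&(np.abs(G[...,1]-v)<3)&(~green); u=G[m][:,0]
        if (u<0).any() and (u>0).any(): b.append((u[u<0].max(),u[u>0].min()))
    for v in np.arange(-200,200,5):
        m=green&(np.abs(G[...,1]-v)<3);u=G[m][:,0]
        if len(u)>15: c.append((v,u.min(),u.max()))
    b=np.array(b);c=np.array(c)
    if len(b): print(n,'walls',np.median(b,0).round(1),'mid',np.median(b,0).mean().round(1))
    if len(c)>4:
        c=c[1:-1];mid=(c[:,1]+c[:,2])/2;k=np.polyfit(c[:,0],mid,1)
        print('  case v',c[0,0],c[-1,0],'edges',np.median(c[:,1:],0).round(1),'mid at front',np.polyval(k,c[0,0]).round(1),'slope deg',np.degrees(-np.arctan(k[0])).round(2))
E
python3 rel.py 6; python3 rel.py 0 2>/dev/null
```

```text
top walls [-48.6  49.6] mid 0.5
  case v 65.0 125.0 edges [-41.2  45.3] mid at front 1.5 slope deg -0.83
side walls [-50.6  46.3] mid -2.1
  case v 60.0 170.0 edges [-44.2  44.1] mid at front -1.3 slope deg -1.26
```

Relative to the walls in each view, the case is about 1 to 1.5 mm to +x and turned −0.8°. That is inside the ±3 mm clearance and closing as it advances. Before the hand enters the gap I'll check its width at wall height using the wrist depth.

```bash
python3 - <<'E'
from meas import *
o,M=hand();p,d,C=shot("wrist","w6");W=cloud("wrist",d,C)
m=d>0
T=(W-o['eef_pos'])@M
# gripper points: dark
g=m&(p.max(-1)<150)&(W[...,2]>.0)&(np.abs(T[...,0])<.13)&(np.abs(T[...,1])<.06)
for z in np.arange(-.09,.035,.008):
    s=g&(np.abs(T[...,2]-z)<.004);x=T[s]
    if len(x)>5: print('toolz',z.round(3),'worldz',(o['eef_pos'][2]-z).round(3),len(x),'x',np.percentile(x[:,0],[1,99]).round(3),'y',np.percentile(x[:,1],[1,99]).round(3))
p,d,C=shot("side","s7");W=cloud("side",d,C);T=(W-o['eef_pos'])@M
g=(d>0)&(p.max(-1)<90)&(np.abs(T[...,0])<.13)&(np.abs(T[...,1])<.06)&(W[...,2]>.003)
print('side')
for z in np.arange(-.09,.035,.008):
    s=g&(np.abs(T[...,2]-z)<.004);x=T[s]
    if len(x)>3: print('worldz',(o['eef_pos'][2]-z).round(3),len(x),'x',np.percentile(x[:,0],[1,99]).round(3),'y',np.percentile(x[:,1],[1,99]).round(3))
E
```

```text
t 9.0 tcp [0.5139 0.149  0.0365] yaw 8.53 F [-0.4 -0.  -0.4] open 0.499
toolz -0.074 worldz 0.111 1831 x [-0.02  0.02] y [-0.02  -0.017]
toolz -0.066 worldz 0.103 4722 x [-0.052  0.052] y [-0.019 -0.009]
toolz -0.058 worldz 0.095 9618 x [-0.057  0.057] y [-0.017 -0.001]
toolz -0.05 worldz 0.087 9452 x [-0.06   0.059] y [-0.017  0.007]
toolz -0.042 worldz 0.079 4759 x [-0.058  0.058] y [-0.017  0.012]
toolz -0.034 worldz 0.071 6890 x [-0.055  0.055] y [-0.012  0.012]
toolz -0.026 worldz 0.063 3740 x [-0.053  0.053] y [-0.013  0.012]
toolz -0.018 worldz 0.055 981 x [-0.047  0.048] y [-0.013  0.006]
toolz -0.01 worldz 0.047 1208 x [-0.028  0.027] y [-0.01   0.012]
toolz -0.002 worldz 0.039 856 x [-0.035  0.034] y [-0.01   0.011]
toolz 0.006 worldz 0.031 2395 x [-0.034  0.033] y [-0.01   0.035]
toolz 0.014 worldz 0.023 1481 x [-0.034  0.033] y [-0.01   0.014]
toolz 0.022 worldz 0.015 889 x [-0.025  0.025] y [-0.01   0.014]
toolz 0.03 worldz 0.007 640 x [-0.022  0.022] y [0.012 0.013]
side
worldz 0.127 47 x [-0.042 -0.018] y [-0.007  0.013]
worldz 0.119 162 x [-0.066  0.063] y [-0.009  0.02 ]
worldz 0.111 167 x [-0.068  0.063] y [-0.008  0.022]
worldz 0.103 98 x [-0.066  0.061] y [-0.005  0.019]
worldz 0.095 102 x [-0.063  0.06 ] y [-0.006  0.019]
worldz 0.087 108 x [-0.062  0.057] y [-0.014  0.019]
worldz 0.079 84 x [-0.059  0.055] y [-0.013  0.018]
worldz 0.071 102 x [-0.055  0.053] y [-0.01   0.015]
worldz 0.063 81 x [-0.052  0.043] y [-0.009  0.014]
worldz 0.055 32 x [-0.039  0.028] y [-0.007  0.015]
worldz 0.047 35 x [-0.036  0.031] y [-0.009  0.014]
worldz 0.039 38 x [-0.037  0.033] y [-0.008  0.012]
worldz 0.031 51 x [-0.049  0.033] y [-0.007  0.059]
worldz 0.023 43 x [-0.049  0.027] y [-0.008  0.056]
worldz 0.015 30 x [-0.049  0.021] y [-0.005  0.059]
worldz 0.007 12 x [-0.048 -0.046] y [0.02  0.057]
```

View pics/w6.png

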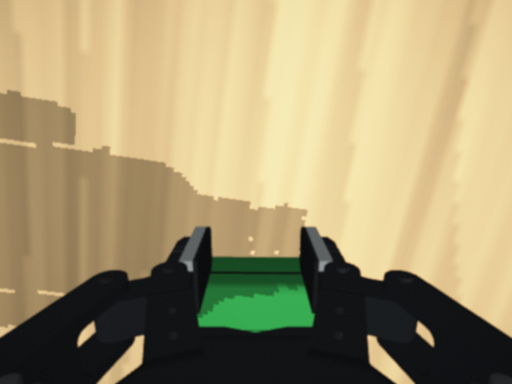

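At wall height the linkage is about ±48 mm wide (z≈0.055), which is tight against the ±48 mm walls. I'll back off 8 mm, narrow the fingers, recentre the hand and re-engage.

```bash
python3 -m pendant '[[[0,-0.004,0,0,0,0,0],[0,-0.004,0,0,0,0,0],[-0.001,0,-0.002,0,0,-0.005,0.35],[-0.001,0,-0.001,0,0,-0.004,0.35],[0,0,0,0,0,0,0.35],[0,0,0,0,0,0,0.35]]]'
python3 -m pendant '[[[0,0.005,0,0,0,0,0.35],[0,0.005,0,0,0,0,0.35],[0,0.005,0,0,0,0,0.35],[0,0.005,0,0,0,0,0.35],[0,0.005,0,0,0,0,0.35],[0,0,0,0,0,0,0.35]]]'
python3 case.py 8; python3 rel.py 8
```

```text
time_s: 9.7
eef_pos: [0.5104, 0.157, 0.0394]
eef_rot: [0.0, 0.997, 0.079, 0.0]
wrist_force: [0.4, 1.0, 0.4]
opening: 0.326
time_s: 10.3
eef_pos: [0.5145, 0.1314, 0.0393]
eef_rot: [0.0, 0.997, 0.078, 0.0]
wrist_force: [-0.3, -0.6, -0.5]
opening: 0.322
t 10.3 tcp [0.5145 0.1314 0.0393] yaw 8.99 F [-0.3 -0.6 -0.5] open 0.322
tcp gap frame 2.5 171.0
top area 640 c [530.2  37.5] size 88 68 yaw rel gap -90.16 gap frame 3.4 75.8
  extents u [-40.6  47.1] v [ 42.4 108.2]
side area 1774 c [524.5  61.7] size 91 127 yaw rel gap 0.02 gap frame 1.5 100.6
  extents u [-43.6  45.4] v [ 38.2 157.6]
top walls [-48.9  48.9] mid 0.0
  case v 50.0 100.0 edges [-39.8  46.9] mid at front 3.0 slope deg -0.94
side walls [-50.4  46. ] mid -2.2
  case v 45.0 150.0 edges [-43.6  45.3] mid at front 1.1 slope deg 0.36
```

The case is about 3 mm towards the caddy in both views, with its front 8 to 10 mm before the entry. I'll push slowly with a small sideways component so that the stuck fingertips carry it back.

```bash
python3 -m pendant '[[[-0.0006,0.0025,0,0,0,0,0.35],[-0.0006,0.0025,0,0,0,0,0.35],[-0.0006,0.0025,0,0,0,0,0.35],[-0.0006,0.0025,0,0,0,0,0.35],[0,0,0,0,0,0,0.35]]]'
python3 case.py 9; python3 rel.py 9
```

```text
time_s: 10.9
eef_pos: [0.5135, 0.1217, 0.0393]
eef_rot: [0.0, 0.997, 0.079, -0.0]
wrist_force: [-0.2, 1.0, -0.4]
opening: 0.322
t 10.9 tcp [0.5135 0.1217 0.0393] yaw 9.02 F [-0.2  1.  -0.4] open 0.322
tcp gap frame -0.0 161.6
top area 597 c [529.6  26.4] size 89 65 yaw rel gap -91.26 gap frame 1.0 65.0
  extents u [-42.7  44.8] v [33.2 96.8]
side area 1779 c [523.7  51.9] size 91 126 yaw rel gap -0.34 gap frame -0.8 91.0
  extents u [-45.7  43.2] v [ 29.1 148.5]
top walls [-48.7  49.3] mid 0.3
  case v 40.0 85.0 edges [-42.3  44.7] mid at front 1.0 slope deg -0.4
side walls [-50.7  46.4] mid -2.2
  case v 35.0 140.0 edges [-45.2  43.2] mid at front -0.7 slope deg 0.51
```

The offset is now about +1 mm and the case is square, so it goes into the gap.

```bash
python3 -m pendant '[[[-0.0003,0.004,0,0,0,0,0.35],[-0.0003,0.004,0,0,0,0,0.35],[-0.0003,0.004,0,0,0,0,0.35],[0,0.004,0,0,0,0,0.35],[0,0.004,0,0,0,0,0.35],[0,0.004,0,0,0,0,0.35],[0,0.004,0,0,0,0,0.35],[0,0,0,0,0,0,0.35]]]'
python3 case.py 10; python3 rel.py 10
```

```text
time_s: 11.8
eef_pos: [0.5171, 0.0934, 0.0392]
eef_rot: [0.0, 0.997, 0.079, -0.0]
wrist_force: [0.5, 0.2, 0.3]
opening: 0.323
t 11.8 tcp [0.5171 0.0934 0.0392] yaw 9.01 F [0.5 0.2 0.3] open 0.323
tcp gap frame -0.9 133.1
top area 477 c [533.4  -9.3] size 90 54 yaw rel gap -94.97 gap frame -0.8 29.1
  extents u [-43.7  43.2] v [ 4.5 58. ]
side area 1811 c [527.9  22.8] size 92 125 yaw rel gap -0.61 gap frame -1.3 61.7
  extents u [-46.4  42.4] v [  1.1 119.7]
top walls [-48.6  49.4] mid 0.4
  case v 10.0 50.0 edges [-43.3  42.7] mid at front 2.6 slope deg 12.76
side walls [-50.2  45.7] mid -2.2
  case v 5.0 115.0 edges [-46.3  42.1] mid at front -0.8 slope deg 0.7
```

```bash
python3 -m pendant '[[[0,0.005,0,0,0,0,0.35],[0,0.005,0,0,0,0,0.35],[0,0.005,0,0,0,0,0.35],[0,0.005,0,0,0,0,0.35],[0,0.005,0,0,0,0,0.35],[0,0.005,0,0,0,0,0.35],[0,0.005,0,0,0,0,0.35],[0,0.005,0,0,0,0,0.35],[0,0.005,0,0,0,0,0.35],[0,0.005,0,0,0,0,0.35]]]'
python3 case.py 11
python3 - <<'E'
import cv2
p=cv2.imread('pics/s11.png');cv2.imwrite('pics/s11c.png',cv2.resize(p[130:330,170:380],None,fx=3,fy=3,interpolation=cv2.INTER_CUBIC))
E
```

```text
time_s: 12.9
eef_pos: [0.5248, 0.0444, 0.0392]
eef_rot: [0.0, 0.997, 0.079, -0.0]
wrist_force: [-1.0, 3.0, -0.6]
opening: 0.322
t 12.9 tcp [0.5248 0.0444 0.0392] yaw 9.03 F [-1.   3.  -0.6] open 0.322
tcp gap frame -0.9 83.5
top area 247 c [542.6 -71.5] size 30 89 yaw rel gap 79.58 gap frame -1.6 -33.8
  extents u [-43.8  42.9] v [-44.9 -11.9]
side area 1925 c [537.2 -25.7] size 95 125 yaw rel gap -0.06 gap frame 0.3 12.3
  extents u [-46.4  42. ] v [-49.2  69.4]
```

View pics/s11c.png

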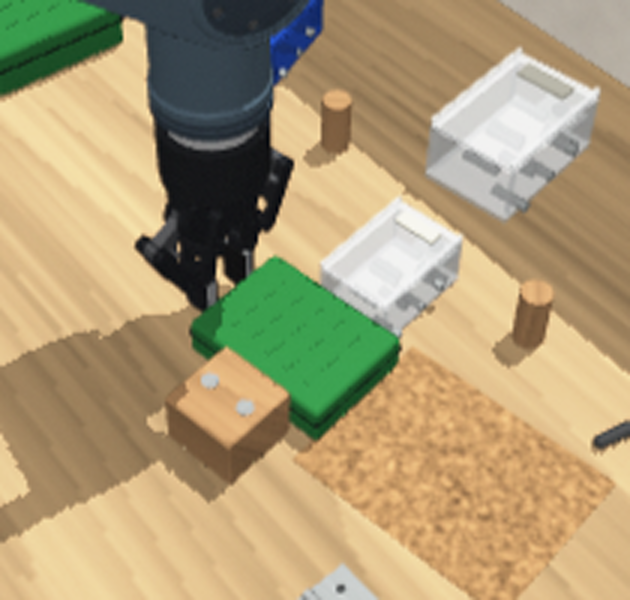

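The case is halfway through the gap with no wall contact, and forces are about 3 N. Continuing.

```bash
python3 -m pendant '[[[0,0.005,0,0,0,0,0.35],[0,0.005,0,0,0,0,0.35],[0,0.005,0,0,0,0,0.35],[0,0.005,0,0,0,0,0.35],[0,0.005,0,0,0,0,0.35],[0,0.005,0,0,0,0,0.35],[0,0.005,0,0,0,0,0.35],[0,0.005,0,0,0,0,0.35],[0,0.005,0,0,0,0,0.35],[0,0.005,0,0,0,0,0.35]]]'
python3 case.py 12
python3 - <<'E'
import cv2
p=cv2.imread('pics/s12.png');cv2.imwrite('pics/s12c.png',cv2.resize(p[130:330,170:380],None,fx=3,fy=3,interpolation=cv2.INTER_CUBIC))
E
```

```text
time_s: 14.0
eef_pos: [0.5328, -0.0048, 0.0394]
eef_rot: [-0.0, 0.997, 0.079, 0.0]
wrist_force: [-0.7, 3.6, 2.6]
opening: 0.322
t 14.0 tcp [ 0.5328 -0.0048  0.0394] yaw 9.03 F [-0.7  3.6  2.6] open 0.322
tcp gap frame -0.8 33.6
top area 29 c [ 524.3 -131.3] size 9 29 yaw rel gap 79.89 gap frame -29.0 -90.0
  extents u [-43.6 -14.5] v [-94.4 -83.6]
side area 2098 c [543.2 -75.8] size 92 125 yaw rel gap 0.46 gap frame -1.6 -38.1
  extents u [-46.4  42.5] v [-99.2  18.9]
```

View pics/s12c.png

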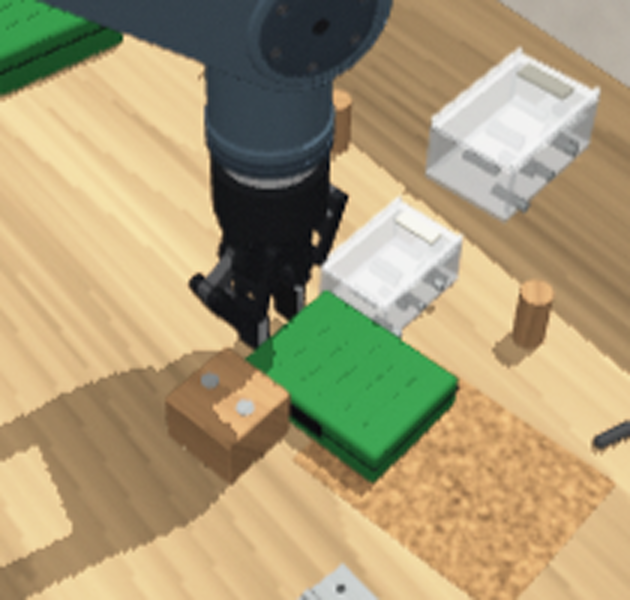

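```bash
python3 - <<'E'
from meas import *
o,M=hand();p,d,C=shot("wrist","w12");W=cloud("wrist",d,C);T=(W-o['eef_pos'])@M
p2,d2,C2=shot("side","s12b");W2=cloud("side",d2,C2);T2=(W2-o['eef_pos'])@M
for n,p,d,T in(("w",p,d,T),("s",p2,d2,T2)):
  g=(d>0)&(p.max(-1)<90)&(np.abs(T[...,0])<.1)&(np.abs(T[...,1])<.03)
  for wz in np.arange(.04,.09,.005):
    s=g&(np.abs(o['eef_pos'][2]-T[...,2]-wz)<.0025);x=T[s]
    if len(x)>3: print(n,wz.round(3),len(x),np.percentile(x[:,0],[1,99]).round(3))
E
```

```text
t 14.1 tcp [ 0.5329 -0.0055  0.0393] yaw 9.01 F [-0.1  0.5  0.2] open 0.33
w 0.04 343 [-0.059  0.027]
w 0.045 244 [-0.028  0.027]
w 0.05 663 [-0.02  0.02]
w 0.055 525 [-0.034  0.034]
w 0.06 1223 [-0.044  0.044]
w 0.065 2053 [-0.046  0.046]
w 0.07 5328 [-0.048  0.048]
w 0.075 2424 [-0.05  0.05]
w 0.08 2932 [-0.053  0.052]
w 0.085 4689 [-0.055  0.054]
s 0.04 20 [-0.029  0.018]
s 0.045 24 [-0.029  0.019]
s 0.05 21 [-0.029  0.018]
s 0.055 19 [-0.028  0.016]
s 0.06 30 [-0.029  0.029]
s 0.065 56 [-0.046  0.039]
s 0.07 55 [-0.049  0.042]
s 0.075 33 [-0.05   0.046]
s 0.08 45 [-0.053  0.049]
s 0.085 66 [-0.056  0.052]
```

The hand only exceeds ±48 mm above z≈0.07, so it clears the 48 and 45 mm walls easily. 92 mm remain.

```bash
python3 -m pendant '[[[0,0.005,0,0,0,0,0.35],[0,0.005,0,0,0,0,0.35],[0,0.005,0,0,0,0,0.35],[0,0.005,0,0,0,0,0.35],[0,0.005,0,0,0,0,0.35],[0,0.005,0,0,0,0,0.35],[0,0.005,0,0,0,0,0.35],[0,0.005,0,0,0,0,0.35],[0,0.005,0,0,0,0,0.35],[0,0.005,0,0,0,0,0.35]]]'
python3 case.py 13
python3 -m pendant '[[[0,0.005,0,0,0,0,0.35],[0,0.005,0,0,0,0,0.35],[0,0.005,0,0,0,0,0.35],[0,0.005,0,0,0,0,0.35],[0,0.005,0,0,0,0,0.35],[0,0.005,0,0,0,0,0.35],[0,0.005,0,0,0,0,0.35],[0,0.004,0,0,0,0,0.35],[0,0.002,0,0,0,0,0.35],[0,0,0,0,0,0,0.35]]]'
python3 case.py 14
python3 - <<'E'
import cv2
p=cv2.imread('pics/s14.png');cv2.imwrite('pics/s14c.png',cv2.resize(p[180:384,200:440],None,fx=3,fy=2.9,interpolation=cv2.INTER_CUBIC))
E
```

```text
time_s: 15.2
eef_pos: [0.5405, -0.0543, 0.0392]
eef_rot: [-0.0, 0.997, 0.079, -0.0]
wrist_force: [-0.3, 1.2, -1.7]
opening: 0.325
t 15.2 tcp [ 0.5405 -0.0543  0.0392] yaw 9.03 F [-0.3  1.2 -1.7] open 0.325
tcp gap frame -1.0 -16.5
top area 7 c [ 602.1 -168.8] size 3 9 yaw rel gap -8.45 gap frame 41.9 -139.2
  extents u [39.7 44. ] v [-143.6 -135. ]
side area 2351 c [ 551.2 -125.1] size 91 124 yaw rel gap 0.18 gap frame -1.5 -88.1
  extents u [-46.4  41.8] v [-149.1  -31.2]
time_s: 16.3
eef_pos: [0.5472, -0.095, 0.0394]
eef_rot: [0.0, 0.997, 0.079, 0.0]
wrist_force: [0.0, 0.9, 1.8]
opening: 0.325
t 16.3 tcp [ 0.5472 -0.095   0.0394] yaw 9.02 F [0.  0.9 1.8] open 0.325
tcp gap frame -0.7 -57.7
top area 3 c [ 509.6 -132.4] size 0 7 yaw rel gap -9.0 gap frame -43.7 -88.8
  extents u [-44.2 -43.2] v [-92.  -85.5]
side area 2496 c [ 557.1 -165.5] size 91 122 yaw rel gap 0.35 gap frame -1.9 -128.9
  extents u [-46.7  42.4] v [-189.4  -71.4]
```

View pics/s14c.png

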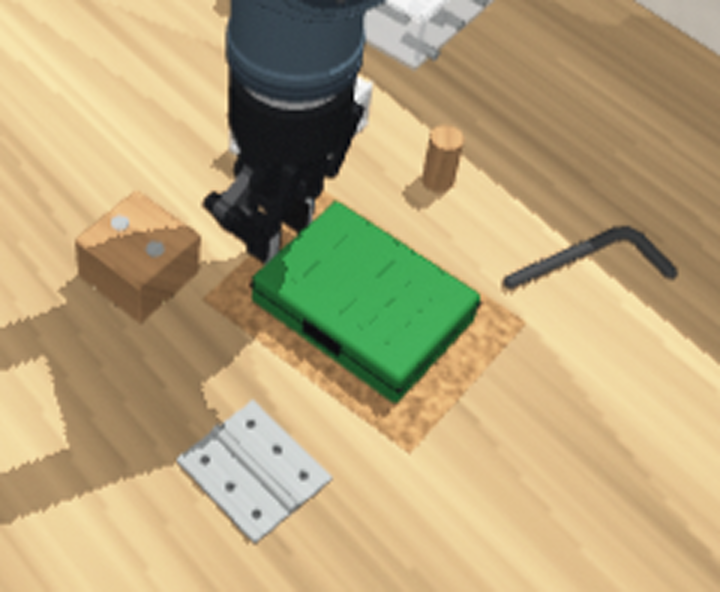

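The case lies inside the pad with margin all round. I'll back off, lift straight up and swing clear.

```bash
python3 -m pendant '[[[0,-0.004,0,0,0,0,0.35],[0,-0.004,0,0,0,0,0.35],[0,-0.004,0,0,0,0,0.35],[0,0,-0.01,0,0,0,0.35],[0,0,-0.02,0,0,0,0.35],[0,0,-0.03,0,0,0,0.35],[0,0,-0.04,0,0,0,0.35],[0,0,-0.04,0,0,0,0.35],[0,0,-0.04,0,0,0,0.35],[0,0,-0.03,0,0,0,0.35]]]'
python3 -m pendant '[[[0,-0.03,0,0,0,0,0.35],[0,-0.04,0,0,0,0,0.35],[0,-0.04,0,0,0,0,0.35],[0,-0.04,0,0,0,0,0.35],[0,-0.04,0,0,0,0,0.35],[0,-0.04,0,0,0,0,0.35],[0,-0.04,0,0,0,0,0.35],[0,-0.03,0,0,0,0,0.35],[0,0,0,0,0,0,0.35],[0,0,0,0,0,0,0.35]]]'
python3 case.py 15
python3 - <<'E'
import cv2
from h import *
a=cv2.imread('pics/t15.png');cv2.imwrite('pics/t15c.png',cv2.resize(a[120:280,190:390],None,fx=3.5,fy=3.5,interpolation=cv2.INTER_CUBIC))
# pad mask + other objects vs initial
for t in("top0","t15"):
    z=np.load(t+".npz");p,d=z['p'],z['d'];W=cloud("top",d)
    h=((W[...,2]>0.036)&(W[...,2]<.06)&(d>0)).astype(np.uint8)
    k,l,s,c=cv2.connectedComponentsWithStats(h)
    for i in range(1,k):
        if 40<s[i,4]<100: P=W[l==i];print(t,c[i].round(1),P.mean(0).round(4))
x=cv2.absdiff(cv2.imread('pics/top0.png'),cv2.imread('pics/t15.png')).max(-1)
for n,(r0,r1,c0,c1) in dict(hinge=(240,266,330,360),hex=(143,182,338,366),dA=(152,168,224,240),dB=(158,176,305,320)).items(): print(n,'maxdiff',x[r0:r1,c0:c1].max())
E
```

```text
time_s: 17.4
eef_pos: [0.5457, -0.0826, 0.2532]
eef_rot: [0.001, 0.997, 0.079, 0.002]
wrist_force: [-0.1, -0.9, 0.2]
opening: 0.323
time_s: 18.4
eef_pos: [0.4978, 0.2142, 0.2498]
eef_rot: [0.0, 0.997, 0.08, 0.0]
wrist_force: [0.4, -0.3, -0.8]
opening: 0.324
t 18.4 tcp [0.4978 0.2142 0.2498] yaw 9.14 F [ 0.4 -0.3 -0.8] open 0.324
tcp gap frame -1.0 255.4
top area 1208 c [ 558.8 -163.1] size 89 120 yaw rel gap 0.29 gap frame 0.1 -126.8
  extents u [-43.7  43.9] v [-185.3  -67.5]
side area 2492 c [ 557.7 -166.8] size 92 119 yaw rel gap -0.07 gap frame -1.6 -130.3
  extents u [-46.7  42.1] v [-189.3  -71.9]
top0 [26.2  0.2] [1.2059 0.753  0.0392]
top0 [229.7 158.6] [0.7028 0.1273 0.0484]
top0 [312.  165.6] [ 0.6797 -0.1133  0.0483]
t15 [14.3  0.3] [1.2058 0.7893 0.0396]
t15 [229.7 158.5] [0.703  0.1273 0.0488]
t15 [312.  165.7] [ 0.6796 -0.1133  0.0484]
hinge maxdiff 12
hex maxdiff 13
dA maxdiff 13
dB maxdiff 13
```

View pics/t15c.png

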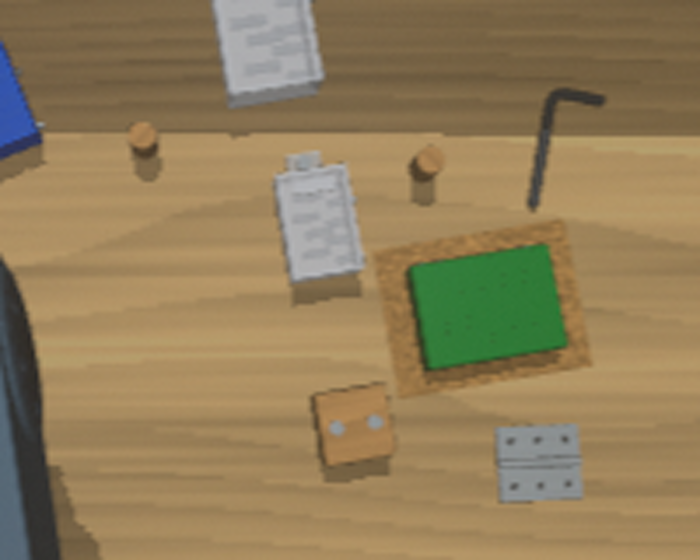

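The case at crop (488,305) lies wholly on the cork with a border all round. The dowels, hinge and hex key haven't moved and the hand is clear, so I'm handing in.

```bash
python3 -c "
from bench import ctrl
print(ctrl.hand_in())"
```

```text
the job is handed in; nothing more can be done
None
```

The green case is lying flat on the cork pad, wholly inside it, and the job is handed in at about 18.5 s of the 72 s allowed. I pushed it there with two partly closed fingertips on its rear face, steering it in an arc and then straight through the gap.

**Last checks:**
- **Position:** the case is square to the pad within about 0.3° and within about 2 mm of its middle line. It has roughly 20 mm of cork on each long side and 22–30 mm at each end.
- **Other objects:** both dowels measured within 0.2 mm of where they started. The hinge and hex key show only noise-level change in the top camera.
- **Forces:** no reading passed about 4 N. They were taken only at the end of each move, so a brief peak in between would not show.
- **Hand:** it was raised and moved well clear, at z = 0.25 m.

**Disagreements along the way:**
- The top and side cameras differ by about 2 mm sideways and 3–4 mm lengthwise, well inside the margins on the pad.
- Just before the gap the case drifted about 3 mm towards the caddy. I corrected it to about 1 mm before it went in, and saw no sign of it touching the walls.

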